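Check and load a cool box with sealed portion pots

ROBOT

A 7-joint arm with a two-finger parallel gripper is mounted at the origin on the work surface. World frame = base frame: x ahead of the robot, y to its left, z up, the work surface at z = 0. Lengths are in m, angles in rad, forces in N, time in s.
With the tool pointing down it reaches from about 0.4 to 0.9 m from the base axis. Payload 5.6 kg.
Tool frame: the origin (TCP) lies midway between the tips of the shut fingers; the grasp point (between the pads) lies 19 mm behind it; y points along the fingers, z is the direction in which the jaws open and shut, and the axes are right-handed (so a half turn about y gives the same grasp; the last joint's range is limited). The gripper opens to 92 mm and grips with 3 to 60 N. Pads are 20 mm wide; open, the fingers measure 128 mm over their backs; the gripper's body (75 mm by 189 mm) begins 69 mm behind the grasp point.
Start: joints at [-1.331, 0.468, -0.012, 1.603, 0.006, 1.071, -0.056], TCP at [0.181, 0.624, 0.215] pointing down, gripper open.
Joint ranges: [-2.53, 2.53], [-0.31, 2.02], [-1.57, 1.55], [0.28, 2.44], [-1.29, 4.43], [0.15, 1.84], [-2.92, 2.92]. Speed limits (rad/s): [2.57, 2.57, 3.14, 3.14, 3.14, 3.14, 3.14].

INTERFACE

Orientations are given as a 3x3 rotation matrix whose columns are the frame's x, y, z axes.
In Python, from station import env, effector, solver, viewer, workorder, search_frame, tip_of gives the robot as it stands. Calls block until the motion is done:
- env.reach(position, orientation): joint-space move of the TCP to a pose.
- env.movel(position, frame=None, rate=0.15): straight line of the TCP; frame=None keeps the orientation; rate is the mean speed in m/s.
- env.goto_joints(angles): joint-space move.
- effector.release() and effector.grasp(squeeze=None): open the fingers fully, or close them until they stop; squeeze is the grip in N (None keeps the last).
- env.pause(seconds).
- solver.inverse_kinematics(position, orientation): joint angles nearest the present ones, or None.
- env.sense(): the state.
- viewer.read_camera(name): name is "scene" or "top" or "wrist"; returns (picture, depth): 420x560x3 uint8, red, green, blue; 420x560 float32, m along the optical axis (not along the pixel's ray), 0 where there is no reading.
- viewer.camera_info(name): a dict with "intrinsics" (3x3 intrinsics, pixels), "dist_coeffs" ([k1, k2, p1, p2, k3] as OpenCV has them; the pictures are not rectified), "eye" and "rotation" of the camera in the world; the wrist camera has in their place "T_tool_cam" (4x4, takes a point from camera to tool coordinates, whose origin is the TCP and whose axes are the tool frame's). Camera axes: x right, y up, looking along -z (the intrinsics and any distortion apply to the point x, -y, -z); pixel columns grow to the right and rows downward; lengths in m; the calibration is good to about 2 mm. A picture is of the moment at which its call begins: read the wrist's pose just before it. camera_info takes no time and is no camera call.
A pose or a line that the arm cannot do raises env.PlanningError and nothing moves.
- workorder.finish_job(): hands the job in, once; it reports no verdict.
Trained networks look in the newest picture that a camera, given by its name, has taken for a name from the list of things; names that differ only in an ending like _2 or _b are one class to them, and where a whole thing is asked for, a point or a joint stands for the part that bears it (a point fixed in the world has none). Each returns a list of dicts, best first, with "score" (0 to 1); they miss things now and then, are a little off and sometimes report something else, mostly with a low value. They report only what shows in the picture. A call takes as long as a camera call. They do not tell look-alikes from the thing itself.
- search_frame(camera, name): "at" ([x, y, z] in m, in world coordinates, good to about 4 mm: the middle of the surface that is visible of it).
- tip_of(camera, name): "at" ([x, y, z] in m, in world coordinates, good to about 4 mm: a listed point, or the origin of a listed thing).
The state is a dict: "t": time; "joint_positions": joint angles; "joint_velocities": joint speeds; "tau": joint torques, N m; "ee_pos": TCP position; "tcp_rot": TCP orientation; "wrist_force": force on the tool from outside, world axes, zero at the start; "moment": the same for the moment, N m; "gripper_width": finger opening in m.
Only numpy, scipy, OpenCV 4.12 (cv2) and the standard library are available. Lean on these libraries where they do the work, as an engineer would, in place of code of your own. Each camera call takes 0.05 s, during which the arm holds its last target.

TASK

Open the cool box's lid all the way to its stop, then, while the box is still empty, take the thermometer wand and point its lens at the black patch on the box floor from about 15 cm away, holding it steady for two seconds. Lay the wand back flat on its green mat, right way up, and stand all the pots from the cutting board upright on the box floor. Last, push the lid past upright and let go, so that it falls shut by its own weight, and leave the bowl, jar and knife where they are.

Things in the scene. Friction and masses are not known exactly. Their poses are not given: they have to be found in the camera images.
- cool_box: fixed open insulated box, blue outside with a white floor inside, 208 (its x) x 270 (its y) x 90 mm tall, walls and floor 14 mm thick (inside 180 x 242 mm, 76 mm deep); origin at the centre of its underside on the bench, x axis points from its front to its hinged side, z up. It stands on the bench at a different place and yaw each time
- patch (a point): centre of the black round patch, 60 mm across, on the middle of the box's inner floor, 14 mm above the bench; seen only when the lid is open
- lid (a joint): angle of the white lid: 0 shut, grows as it opens, stop at 1.9 rad. No catch; damped hinge; the 0.35 kg lid falls shut below about 1.4 rad and falls open to the stop above that
- lid_hinge (a point): middle of the lid's hinge line, which runs along the box's y axis on its +x upper edge, 104 mm from the box centre, 90 mm above the bench
- lid_handle (a point): centre of the lid's black bar handle (bar about 10 mm thick, 100 mm long, parallel to the hinge, 35 mm clear above the lid's outer face, 30 mm from the lid's free edge, 178 mm from the hinge line along the lid). It turns with the lid; with the lid open it is on the lid's far side, facing away from the box. The lid is 20 mm thick, 208 x 270 mm
- wand_grip (a point): centre (half-way up) of the yellow thermometer wand's straight bar, 135 mm long (along its x, from -75 to +60 mm), 28 mm wide (y), 26 mm tall; at the start it lies along its mat, grey head towards the mat's +x end. 0.15 kg; loose
- wand_head: grey head fixed to the wand's +x end, with a black lens that looks 45 degrees forward and down; origin at the lens, 70 mm ahead of and 2.5 mm below wand_grip; its own z axis is the direction in which the lens looks
- mat: the wand's green mat, fixed, 180 (its x) x 70 x 6 mm thick; origin at the centre of its underside on the bench
- board: white cutting board, fixed, 210 (its x) x 180 x 12 mm thick, on which the pots stand at the start; origin at the centre of its underside on the bench
- bowl_mid (a point): middle of a steel bowl, 100 mm across, 45 mm tall; to be left alone
- jar_mid (a point): middle of an amber jar with a black cap, 64 mm across, 80 mm tall; to be left alone
- knife_mid (a point): a knife with green handle, 260 mm long, lying on the bench; to be left alone
- pot0_center (a point): centre (half-way up) of a sealed steel pot with red lid, 62 mm across, 55 mm tall, about 0.15 to 0.3 kg, on the cutting board; None if absent (2 to 4 are present)
- pot1_center (a point): centre (half-way up) of a sealed steel pot with red lid, 62 mm across, 55 mm tall, about 0.15 to 0.3 kg, on the cutting board; None if absent (2 to 4 are present)
- pot2_center (a point): centre (half-way up) of a sealed steel pot with red lid, 62 mm across, 55 mm tall, about 0.15 to 0.3 kg, on the cutting board; None if absent (2 to 4 are present)
- pot3_center (a point): centre (half-way up) of a sealed steel pot with red lid, 62 mm across, 55 mm tall, about 0.15 to 0.3 kg, on the cutting board; None if absent (2 to 4 are present)
Mind the look-alikes: they are no part of the job. Several things look just like the mat: the one meant starts farthest to the robot's left.

How it is judged:
By the outcome, as a careful person would: the job done as asked, in the order asked, and still so for the second after the job is handed in, with the robot touching nothing.
Of pot0, pot1, pot2, pot3 only 2 to 4 are there at a start; the rules pass over those that are not, and their reading is None.
At some moment in a run one of pot0, pot1, pot2, pot3 may be knocked a few centimetres aside while the robot is not near it.
It also fails if it takes over 210 s, if anything falls off the work surface, if the arm or the gripper's body presses on something with over 40 N, if the wrist force passes 120 N, or if a joint passes its speed limit or range.

## Working session

There is one attempt and no reset: what is moved stays moved. The work goes in short steps, each a Python script; the robot and the scene stay as the last script left them, time stands still between calls to the robot, and variables do not carry over. Pictures are saved under pics/ and viewed, and the job is handed in when it is done.

```bash
ls; mkdir -p pics; python3 - <<'E'
from station import env, effector, solver, viewer, workorder, search_frame, tip_of
import cv2, numpy as np
print(env.sense())
for c in ["scene","top","wrist"]:
    p,d=viewer.read_camera(c)
    cv2.imwrite(f"pics/a_{c}.png",p[:,:,::-1]); print(c,viewer.camera_info(c))
    np.savez(f"pics/a_{c}.npz",p=p,d=d)
E
```

```text
pics
{'t': 0.0, 'joint_positions': array([-1.33101103,  0.46835887, -0.01157191,  1.60365258,  0.00602199,
        1.07141108, -0.05632595]), 'joint_velocities': array([ 0.00123882,  0.00166938, -0.00032646, -0.00119055, -0.00063662,
       -0.0003232 , -0.00043721]), 'tau': array([-3.16702708e-04, -5.20570493e+01, -1.24390944e-02, -2.43744832e+01,
       -5.66215301e-02,  1.72706513e-02,  1.66753543e-04]), 'ee_pos': array([0.18129514, 0.62357627, 0.21364025]), 'tcp_rot': array([[ 9.60252198e-01, -3.47137743e-04,  2.79133651e-01],
       [-2.79133822e-01, -1.76249194e-03,  9.60250594e-01],
       [ 1.58631588e-04, -9.99998387e-01, -1.78933465e-03]]), 'wrist_force': array([0.29235055, 0.81937367, 0.41789723]), 'moment': array([-0.02041675,  0.02501098, -0.01164814]), 'gripper_width': 0.091912683886409}
scene {'intrinsics': array([[382.25594373,   0.        , 279.48834796],
       [  0.        , 382.25594373, 205.94876288],
       [  0.        ,   0.        ,   1.        ]]), 'dist_coeffs': array([-0.09509582,  0.        ,  0.        ,  0.        ,  0.        ]), 'eye': array([ 1.02511
[... 618 characters left out ...]
-1.85559372e-03],
       [-4.51865432e-05,  1.32227045e-01,  9.91219454e-01]])}
wrist {'intrinsics': array([[326.96901924,   0.        , 278.18832401],
       [  0.        , 326.96901924, 208.47942079],
       [  0.        ,   0.        ,   1.        ]]), 'dist_coeffs': array([-0.01432145,  0.        ,  0.        ,  0.        ,  0.        ]), 'T_tool_cam': array([[ 6.92694253e-04, -9.66038885e-01, -2.58395807e-01,
        -7.18195991e-02],
       [ 2.15166760e-04,  2.58396007e-01, -9.66039056e-01,
        -1.70085059e-01],
       [ 9.99999737e-01,  6.13571514e-04,  3.86848886e-04,
        -4.78804156e-04],
       [ 0.00000000e+00,  0.00000000e+00,  0.00000000e+00,
         1.00000000e+00]])}
```

View pics/a_scene.png

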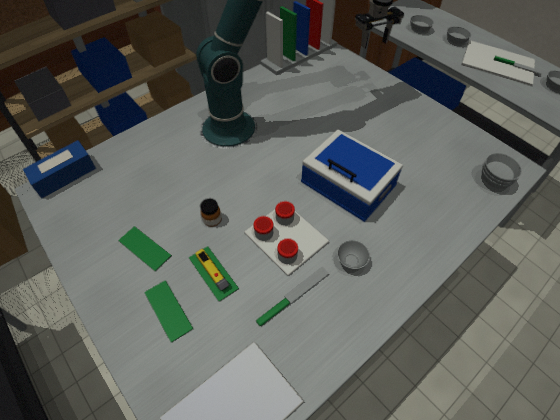

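View pics/a_top.png

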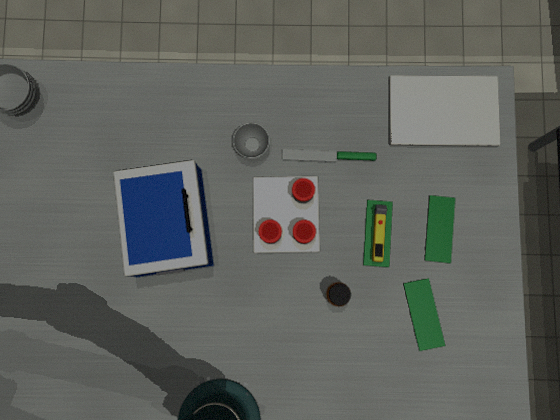

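View pics/a_wrist.png

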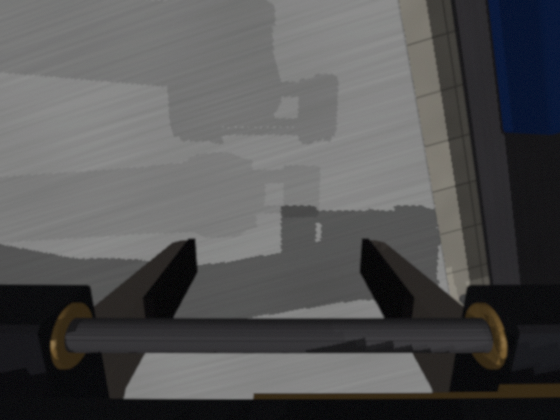

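The scene view shows the box at (350,170) with its lid shut and its handle at (342,172). Three pots stand on the board at (263,226), (285,211) and (288,250), and the wand lies on a green mat at (212,272). In the top view, image left is the robot's left.

Mat candidates in the top view are (378,233), (440,228) and (424,313). The leftmost is (378,233), and the wand lies on it. Box-like things are the blue box at (162,218) in the top view and a blue container at the far-left bench edge in the scene view (60,170). Only the first has a lid with a handle. Bowl-like things are at (250,140) and (15,90).

```bash
cat > h.py <<'E'
from station import env, effector, solver, viewer, workorder, search_frame, tip_of
import cv2, numpy as np
from scipy.spatial.transform import Rotation as R
def campose(c,s=None):
    i=viewer.camera_info(c)
    if c=="wrist":
        s=s or env.sense(); T=i["T_tool_cam"]
        return i, s["ee_pos"]+s["tcp_rot"]@T[:3,3], s["tcp_rot"]@T[:3,:3]
    return i,i["eye"],i["rotation"]
def cloud(c,p=None,d=None):
    i,e,r=campose(c)
    if d is None: p,d=viewer.read_camera(c)
    h,w=d.shape
    uv=np.stack(np.meshgrid(np.arange(w),np.arange(h)),-1).reshape(-1,1,2).astype(float)
    n=cv2.undistortPoints(uv,i["intrinsics"],i["dist_coeffs"]).reshape(-1,2)
    z=d.reshape(-1)
    P=np.stack([n[:,0]*z,-n[:,1]*z,-z],-1)@r.T+e
    P[z==0]=np.nan
    return p,d,P.reshape(h,w,3)
def project(c,X):
    i,e,r=campose(c); q=(np.atleast_2d(X)-e)@r; q=q*[1,-1,-1]
    return cv2.projectPoints(q,np.zeros(3),np.zeros(3),i["intrinsics"],i["dist_coeffs"])[0].reshape(-1,2)
def save(n,p): cv2.imwrite(f"pics/{n}.png",p[:,:,::-1])
def st(): 
    s=env.sense(); print("t %.1f tcp %s w %.3f F %s"%(s["t"],s["ee_pos"].round(3),s["gripper_width"],s["wrist_force"].round(1))); return s
E
python3 - <<'E'
from h import *
out={}
for c in ["top","scene"]:
    p,d,P=cloud(c); np.savez(f"pics/c_{c}.npz",p=p,d=d,P=P)
    for n in ["cool_box","lid_hinge","lid_handle","wand_grip","wand_head","mat","board","bowl_mid","jar_mid","knife_mid","pot0_center"]:
        print(c,n,[(round(x["score"],2),np.round(x["at"],3).tolist()) for x in tip_of(c,n)[:5]])
P=np.load("pics/c_top.npz")["P"]
for uv in [(162,218),(187,210),(378,233),(440,228),(424,313),(301,189),(270,231),(304,231),(118,180),(128,275),(194,162)]:
    print(uv,P[uv[1],uv[0]].round(3))
E
```

```text
top cool_box [(0.75, [0.52, 0.154, -0.003])]
top lid_hinge [(0.61, [0.503, 0.255, 0.092])]
top lid_handle [(0.81, [0.532, 0.078, 0.148])]
top wand_grip [(0.63, [0.49, -0.417, 0.017]), (0.29, [0.49, -0.218, 0.039])]
top wand_head [(0.59, [0.562, -0.423, 0.016])]
top mat [(0.97, [0.508, -0.584, -0.001]), (0.84, [0.281, -0.536, -0.002]), (0.7, [0.491, -0.416, -0.0]), (0.3, [0.708, -0.295, 0.007])]
top board [(0.71, [0.541, -0.166, 0.002])]
top bowl_mid [(0.58, [0.738, -0.067, 0.023])]
top jar_mid [(0.95, [0.331, -0.304, 0.037])]
top knife_mid [(0.85, [0.709, -0.294, 0.004])]
top pot0_center [(0.57, [0.492, -0.216, 0.04])]
scene cool_box [(0.75, [0.517, 0.155, -0.004]), (0.72, [0.495, -0.215, 0.039])]
scene lid_hinge [(0.84, [0.503, 0.255, 0.09])]
scene lid_handle [(0.87, [0.527, 0.086, 0.148])]
scene wand_grip [(0.58, [0.49, -0.41, 0.019])]
scene wand_head [(0.47, [0.559, -0.417, 0.017])]
scene mat [(0.77, [0.496, -0.417, -0.002]), (0.62, [0.504, -0.584, 0.001]), (0.61, [0.278, -0.536, 0.001]), (0.59, [0.603, -0.21, 0.039]), (0.39, [0.329, -0.305, 0.04])]
scene board [(0.73, [0.542, -0.164, -0.002])]
scene bowl_mid [(0.8, [0.74, -0.07, 0.024])]
scene jar_mid [(0.91, [0.327, -0.304, 0.04])]
scene knife_mid [(0.93, [0.709, -0.296, 0.01]), (0.56, [0.561, -0.416, 0.018])]
scene pot0_center [(0.65, [0.599, -0.21, 0.039]), (0.58, [0.497, -0.214, 0.037])]
(162, 218) [0.514 0.145 0.112]
(187, 210) [0.53  0.075 0.153]
(378, 233) [ 0.492 -0.412  0.036]
(440, 228) [ 0.511 -0.585  0.004]
(424, 313) [ 0.284 -0.537  0.004]
(301, 189) [ 0.602 -0.205  0.066]
(270, 231) [ 0.49  -0.126  0.067]
(304, 231) [ 0.491 -0.214  0.07 ]
(118, 180) [0.611 0.262 0.108]
(128, 275) [0.371 0.222 0.111]
(194, 162) [0.659 0.07  0.114]
```

```bash
python3 - <<'E'
from h import *
for c in ["top","scene"]:
    z=np.load(f"pics/c_{c}.npz"); p,P=z["p"],z["P"]; H=P[...,2]
    hsv=cv2.cvtColor(p,cv2.COLOR_RGB2HSV)
    def rect(m,name):
        q=P[m][:,:2]; 
        q=q[np.isfinite(q).all(1)]
        (a,b),(w,h),ang=cv2.minAreaRect(((q)*1000).astype(np.float32)); print(c,name,len(q),"ctr",a/1000,b/1000,"size",w,h,"ang",ang,"med",np.median(q,0).round(3))
    near=lambda x,y,r:np.hypot(P[...,0]-x,P[...,1]-y)<r
    rect((H>.104)&(H<.118)&near(.517,.155,.2),"lid")
    rect((H>.135)&(H<.165)&near(.53,.08,.09),"handle")
    yel=(hsv[...,0]>18)&(hsv[...,0]<35)&(hsv[...,1]>130)&(hsv[...,2]>90)
    rect(yel&near(.49,-.414,.12)&(H>.025),"wandyellow")
    g=(hsv[...,0]>45)&(hsv[...,0]<80)&(hsv[...,1]>120)
    rect(g&near(.49,-.416,.12),"mat")
    red=((hsv[...,0]<8)|(hsv[...,0]>172))&(hsv[...,1]>150)&(H>.06)&(H<.075)
    for x,y in [(.602,-.208),(.49,-.128),(.492,-.214)]: rect(red&near(x,y,.045),"pot")
    rect((hsv[...,1]<40)&(hsv[...,2]>140)&near(.54,-.165,.16)&(H>.006)&(H<.02),"board")
p=np.load("pics/c_top.npz")["p"]
save("crop1",cv2.resize(p[185:280,350:470],None,fx=6,fy=6,interpolation=cv2.INTER_CUBIC))
save("crop2",cv2.resize(p[150:290,100:220],None,fx=4,fy=4,interpolation=cv2.INTER_CUBIC))
E
```

```text
top lid 8464 ctr 0.5179745483398438 0.15280760192871093 size 272.3066101074219 208.98841857910156 ang 9.226284980773926 med [0.514 0.154]
top handle 199 ctr 0.5304381713867188 0.07940497589111328 size 110.02570343017578 11.449832916259766 ang 9.934724807739258 med [0.53  0.079]
top wandyellow 348 ctr 0.481189697265625 -0.4154433898925781 size 28.389572143554688 125.52356719970703 ang 86.62397003173828 med [ 0.492 -0.416]
top mat 959 ctr 0.4956546325683594 -0.4160448913574219 size 69.56350708007812 177.2656707763672 ang 86.1523666381836 med [ 0.493 -0.403]
top pot 392 ctr 0.600888916015625 -0.21043782043457032 size 58.10300064086914 57.18520736694336 ang 89.95143127441406 med [ 0.602 -0.21 ]
top pot 406 ctr 0.48979217529296876 -0.12559771728515626 size 58.13962173461914 57.241554260253906 ang 1.3046841621398926 med [ 0.49  -0.125]
top pot 399 ctr 0.49093115234375 -0.2135502166748047 size 58.26064682006836 57.17831039428711 ang 30.71954345703125 med [ 0.491 -0.214]
top board 2581 ctr 0.5438215942382812 -0.16577484130859374 size 204.032958984375 173.76358032226562 ang 1.261910319328308 
[... 444 characters left out ...]
 mat 700 ctr 0.49630514526367187 -0.4149197998046875 size 67.5898666381836 178.58389282226562 ang 86.10077667236328 med [ 0.513 -0.429]
scene pot 290 ctr 0.604076904296875 -0.21028753662109376 size 56.34320831298828 57.33326721191406 ang 48.74021911621094 med [ 0.605 -0.211]
scene pot 240 ctr 0.49230712890625 -0.1249605255126953 size 57.515968322753906 58.225502014160156 ang 2.182729721069336 med [ 0.495 -0.126]
scene pot 257 ctr 0.49313223266601564 -0.2133785400390625 size 55.65707778930664 57.07001876831055 ang 50.13526916503906 med [ 0.494 -0.215]
scene board 1590 ctr 0.5441477661132812 -0.16344732666015624 size 209.0365447998047 180.086669921875 ang 1.4436571598052979 med [ 0.568 -0.15 ]
```

View pics/crop1.png

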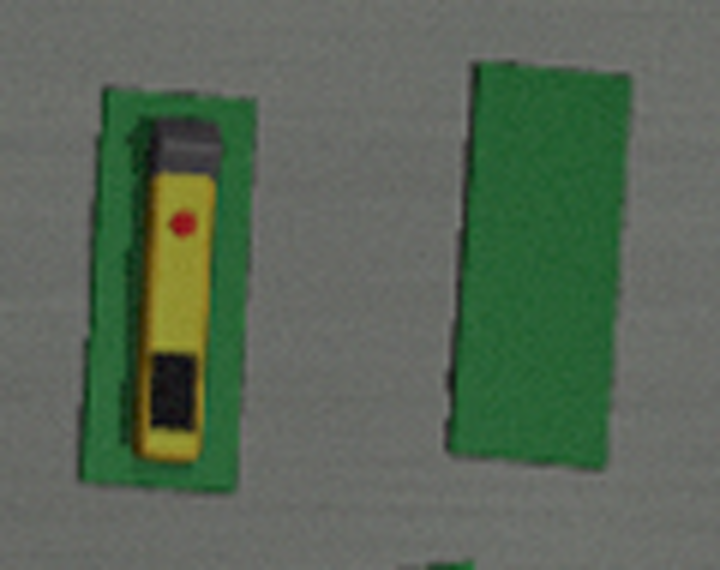

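View pics/crop2.png

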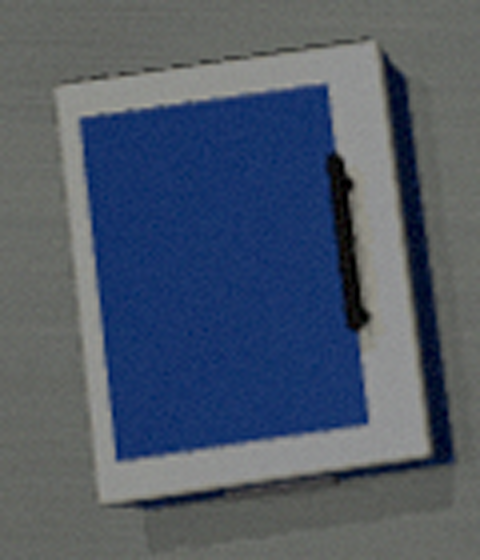

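The crops confirm both choices. The left mat, crop1 at (165,290), carries the yellow wand with its grey head pointing up the image, and the neighbour at (540,265) is empty. The lid is shut, with the handle bar at (348,240) in crop2 on the -y side, so the hinge is on the +y side. Next I check IK for all the key poses, then open the lid.

```bash
cat >> h.py <<'E'
C=np.array([.519,.152,0]); yaw=np.deg2rad(99.1)
xb=np.array([np.cos(yaw),np.sin(yaw),0]); yb=np.array([-np.sin(yaw),np.cos(yaw),0]); Z=np.array([0,0,1.])
hinge=C+.104*xb+.09*Z
def handle(th):
    l=-np.cos(th)*xb+np.sin(th)*Z; n=np.sin(th)*xb+np.cos(th)*Z
    return hinge+.178*l+.060*n
def down(zdir):  # tool pointing down with jaw axis zdir (horizontal)
    y=-Z; z=zdir/np.linalg.norm(zdir); return np.stack([np.cross(y,z),y,z],1)
def vec(deg): a=np.deg2rad(deg); return np.array([np.cos(a),np.sin(a),0])
E
python3 - <<'E'
from h import *
ik=solver.inverse_kinematics
for s in (1,-1):
    print("lid",s,[None if (q:=ik(handle(t)-.019*Z,down(s*xb))) is None else q.round(2)[[0,4,6]].tolist() for t in (0,.9,1.85)])
    q=ik(np.array([.49,-.416,.01]),down(s*vec(86.3))); print("wandpick",s,q is not None and q.round(2))
    for dy in (0,30,60,75,99):
        g=C-.176*vec(dy)+.1135*Z; q=ik(g,down(s*vec(dy+90))); print("  point",dy,q is not None and q.round(2))
    print("pot",s,[ (q:=ik(np.array([*p,.0255]),down(s*yb))) is not None and q.round(2)[[0,4,6]].tolist() for p in [(.601,-.21),(.49,-.126),(.491,-.2135)]],
     [ (q:=ik(C+a*xb+b*yb+.028*Z,down(s*yb))) is not None and q.round(2)[[0,4,6]].tolist() for a,b in [(.045,.052),(.045,-.052),(-.045,0)]], "toolx",down(s*yb)[:,0].round(2))
E
```

```text
lid 1 [[-0.43, -0.14, 1.65], [-0.59, -0.06, 1.37], [-0.72, -0.01, 1.05]]
wandpick 1 [ 0.26  0.77  0.55  1.77 -0.56  0.77  2.61]
  point 0 [-0.68  0.16  0.18  2.33 -0.05  0.65  1.12]
  point 30 [-0.49  0.16  0.25  2.34 -0.06  0.65  1.9 ]
  point 60 [-0.33  0.25  0.29  2.22 -0.11  0.68  2.65]
  point 75 [ 0.95  0.78 -1.32  2.05  0.9   1.07  2.06]
  point 99 [-0.93  0.88  1.34  1.99 -0.97  1.14 -2.14]
pot 1 [[-0.51, -1.25, -1.78], [-0.73, -1.24, -1.72], [1.06, 0.89, 2.92]] [[-0.25, 0.23, 2.63], [-0.2, 0.25, 2.69], [-0.1, 0.19, 2.87]] toolx [-0.16  0.99  0.  ]
lid -1 [[-0.79, -0.4, -1.25], [-0.99, -0.21, -1.62], [-1.17, -0.28, -1.86]]
wandpick -1 [ 0.22  0.79  0.62  1.77 -0.62  0.79 -0.49]
  point 0 [-1.11  0.18  0.66  2.36 -0.18  0.65 -1.88]
  point 30 [-0.93  0.18  0.75  2.36 -0.2   0.65 -1.08]
  point 60 [-0.66  0.29  0.68  2.24 -0.28  0.7  -0.31]
  point 75 [-0.6   0.37  0.68  2.14 -0.34  0.74  0.04]
  point 99 [-0.5   0.47  0.61  1.97 -0.37  0.81  0.47]
pot -1 [[-0.25, -0.74, 1.03], [-0.41, -0.72, 1.0], [-0.18, -0.65, 1.09]] [[-0.74, -0.33, 0.0], [-0.71, -0.38, 0.07], [-0.6, -0.39, 0.25]] toolx [ 0.16 -0.99  0.  ]
```

```bash
python3 - <<'E'
from h import *
o=down(xb)
h0=handle(0)
env.reach(h0+.08*Z,o); 
env.movel(h0-.019*Z,rate=.12); st()
p,d=viewer.read_camera("wrist"); save("lid1",p)
effector.grasp(12); st()
E
```

```text
t 4.6 tcp [0.531 0.079 0.132] w 0.092 F [-0.2 -0.6  0.5]
t 5.9 tcp [0.531 0.08  0.131] w 0.010 F [-0.   3.5 -0.3]
```

View pics/lid1.png

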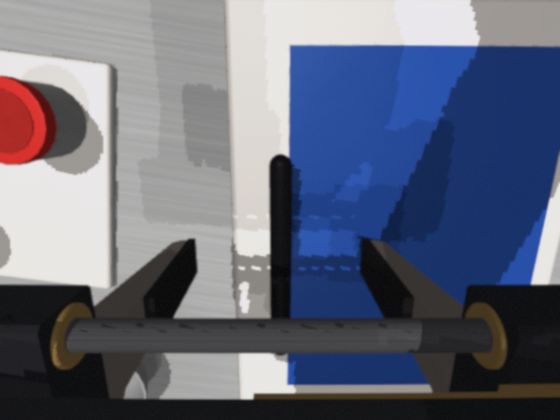

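The bar at (281,240) sits midway between the fingers, and the gripper stopped at 10 mm. Next I swing the lid.

```bash
python3 - <<'E'
from h import *
o=down(xb)
for k,t in enumerate(np.linspace(.2,1.0,5)):
    env.movel(handle(t)-.019*Z,rate=.12); s=st()
    if np.linalg.norm(s["wrist_force"])>25: print("stop");break
E
```

```text
t 6.3 tcp [0.528 0.094 0.165] w 0.010 F [-0.2 -0.2 -1.7]
t 6.8 tcp [0.525 0.114 0.196] w 0.010 F [ 0.2 -5.   2.6]
t 7.3 tcp [0.521 0.139 0.223] w 0.011 F [-1.5 -9.8  8.1]
t 7.8 tcp [0.516 0.171 0.243] w 0.010 F [-2.9 -9.4 14.1]
t 8.2 tcp [0.511 0.208 0.256] w 0.011 F [-3.7 -5.3 15.7]
```

```bash
python3 - <<'E'
from h import *
p,d=viewer.read_camera("scene"); save("s2",cv2.resize(p[60:300,200:480],None,fx=2.5,fy=2.5))
p,d=viewer.read_camera("wrist"); save("w2",p)
print(handle(1.0)-.019*Z); st()
E
```

```text
[0.5097771  0.20958049 0.25319997]
t 8.3 tcp [0.511 0.208 0.256] w 0.011 F [-3.5 -5.3 15.1]
```

View pics/s2.png

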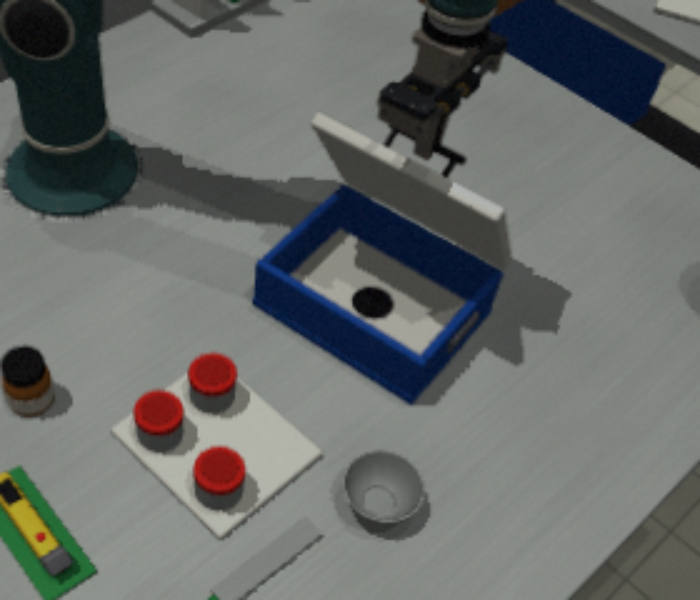

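View pics/w2.png

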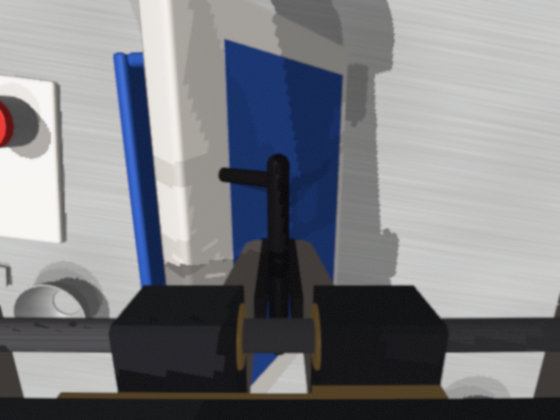

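The lid is about 60° open. The bar is in the fingers, and there is a clear gap between the fingers and the lid at (215,250) in the wrist view. The patch shows at (372,302) in the scene crop. The path fights the bar slightly at 15 N upward, so I correct for that as I continue.

```bash
python3 - <<'E'
from h import *
off=np.zeros(3); s=env.sense()
for k,t in enumerate(np.linspace(1.15,1.75,5)):
    F=s["wrist_force"]; off=off+np.array([0,F[1],F[2]])*.00025
    env.movel(handle(t)-.019*Z+off,rate=.12); s=st()
    if np.linalg.norm(s["wrist_force"])>30: print("stop");break
print(off)
p,d=viewer.read_camera("scene"); save("s3",cv2.resize(p[60:300,200:480],None,fx=2.5,fy=2.5))
p,d=viewer.read_camera("wrist"); save("w3",p)
E
```

```text
t 8.7 tcp [0.506 0.236 0.262] w 0.010 F [ 2.8 -0.2  2.2]
t 9.1 tcp [0.502 0.264 0.263] w 0.010 F [ 4.2 -0.9  4. ]
t 9.5 tcp [0.497 0.292 0.26 ] w 0.011 F [5.9 0.6 2.1]
t 9.8 tcp [0.492 0.319 0.252] w 0.010 F [5.7 1.2 0.6]
t 10.2 tcp [0.488 0.345 0.24 ] w 0.010 F [4.3 1.4 0.3]
[ 0.         -0.00116612  0.00604411]
```

View pics/s3.png

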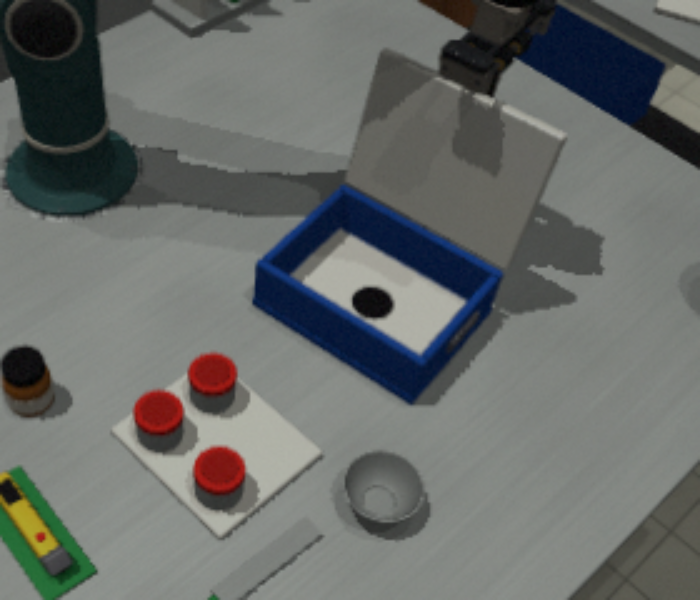

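View pics/w3.png

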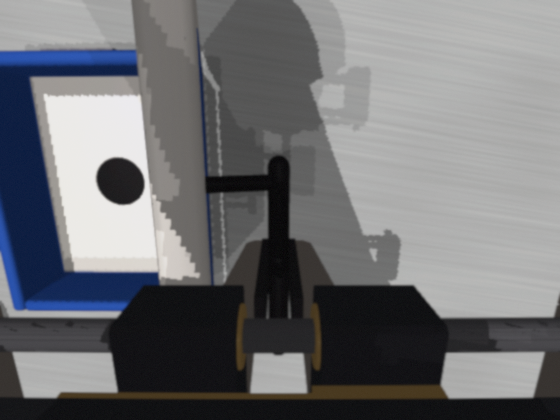

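The lid is past upright, about 1.75 rad. Next I go near the stop, loosen to 3 N and slide up off the bar.

```bash
python3 - <<'E'
from h import *
off=np.array([0,-.001,.006])
env.movel(handle(1.86)-.019*Z+off,rate=.1); s=st()
effector.grasp(3); s=st()
a=s["ee_pos"]
for k in range(1,5):
    env.movel(a+k*.013*Z,rate=.08); st()
env.movel(a+.12*Z+.05*xb,rate=.15); env.pause(.8); st()
p,d=viewer.read_camera("scene"); save("s4",cv2.resize(p[30:270,200:480],None,fx=2.5,fy=2.5))
print(tip_of("scene","lid_handle")[:2], handle(1.9), tip_of("scene","patch")[:2],search_frame("scene","lid")[:2])
viewer.read_camera("top")
print(tip_of("top","lid_handle")[:2],tip_of("top","patch")[:2])
E
```

```text
t 10.7 tcp [0.485 0.362 0.229] w 0.010 F [3.4 1.5 0.7]
t 10.9 tcp [0.485 0.361 0.23 ] w 0.011 F [2.2 1.7 0.8]
t 11.2 tcp [0.484 0.361 0.243] w 0.011 F [-2.3 -1.2 -2.6]
t 11.5 tcp [0.486 0.362 0.258] w 0.000 F [-0.2  0.6 -0.7]
t 11.8 tcp [0.485 0.362 0.27 ] w 0.000 F [ 0.   0.3 -0.6]
t 12.2 tcp [0.485 0.361 0.283] w 0.001 F [-0.   0.4 -0.7]
t 13.7 tcp [0.477 0.411 0.35 ] w 0.001 F [0.4 0.2 0.2]
[{'at': [0.4835, 0.3688, 0.243], 'score': 0.62}] [0.48447037 0.36757569 0.23904404] [{'at': [0.5151, 0.1486, 0.0124], 'score': 0.79}, {'at': [0.329, -0.3051, 0.0392], 'score': 0.48}] [{'at': [0.5056, 0.2953, 0.2031], 'score': 0.83}]
[{'at': [0.4867, 0.3636, 0.2447], 'score': 0.87}, {'at': [0.3291, -0.3065, 0.0369], 'score': 0.68}] [{'at': [0.5191, 0.1529, 0.0155], 'score': 0.74}, {'at': [0.7373, -0.0674, 0.0219], 'score': 0.66}]
```

View pics/s4.png

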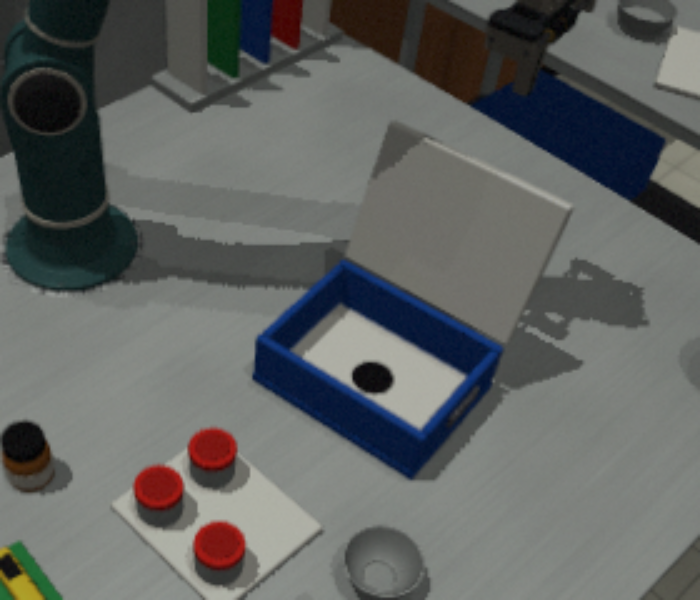

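```bash
python3 - <<'E'
from h import *
p,d,P=cloud("top")
rel=P-hinge; X=rel@xb; Y=rel@yb; Zz=rel[...,2]
hsv=cv2.cvtColor(p,cv2.COLOR_RGB2HSV)
p2,d2,P2=cloud("scene"); r2=P2-hinge
m=(r2[...,2]>.02)&(r2[...,2]<.18)&(np.abs(r2@yb)<.12)&(np.abs(r2@xb)<.12)
a,b=(r2@xb)[m],r2[...,2][m]; k=np.polyfit(b,a,1); print("lid angle",np.pi/2+np.arctan(k[0]),k[1],m.sum())
blk=(p.max(2)<45)&(np.hypot(P[...,0]-.519,P[...,1]-.152)<.06)&(P[...,2]<.03); print("patch",P[blk].mean(0),blk.sum(), np.ptp(P[blk],axis=0))
blk=(p2.max(2)<45)&(np.hypot(P2[...,0]-.519,P2[...,1]-.152)<.06)&(P2[...,2]<.03); print("patch",P2[blk].mean(0),blk.sum(), np.ptp(P2[blk],axis=0))
s=st()
env.movel(s["ee_pos"]+.06*Z)
effector.release()
o=down(-vec(86.3))
env.reach(np.array([.43,.05,.38]),o)
env.reach(np.array([.475,-.415,.12]),o); st()
p,d,P=cloud("wrist"); save("w4",p)
hsv=cv2.cvtColor(p,cv2.COLOR_RGB2HSV)
yel=(hsv[...,0]>18)&(hsv[...,0]<35)&(hsv[...,1]>130)&(P[...,2]>.025)&(P[...,2]<.045)
q=P[yel]; print(len(q), cv2.minAreaRect((q[:,:2]*1000).astype(np.float32)),np.median(q[:,2]))
print(tip_of("wrist","wand_grip")[:2],tip_of("wrist","wand_head")[:2])
E
```

```text
lid angle 1.8990744014755299 0.0015922788241247618 3282
patch [0.51778106 0.15214505 0.01574875] 342 [0.05264136 0.0560809  0.01479988]
patch [0.51854739 0.15346617 0.0137076 ] 146 [0.05376821 0.05297715 0.01142302]
t 14.1 tcp [0.477 0.411 0.35 ] w 0.001 F [-0.2  0.9 -0.3]
t 20.4 tcp [ 0.476 -0.414  0.121] w 0.092 F [-0.1 -1.3  0.5]
3867 ((481.21124267578125, -415.72308349609375), (27.780473709106445, 125.05757141113281), 86.25390625) 0.03162251392344578
[{'at': [0.491, -0.4112, 0.0226], 'score': 0.92}] [{'at': [0.5592, -0.4223, 0.0186], 'score': 0.85}, {'at': [0.4948, -0.2105, 0.0418], 'score': 0.5}]
```

View pics/w4.png

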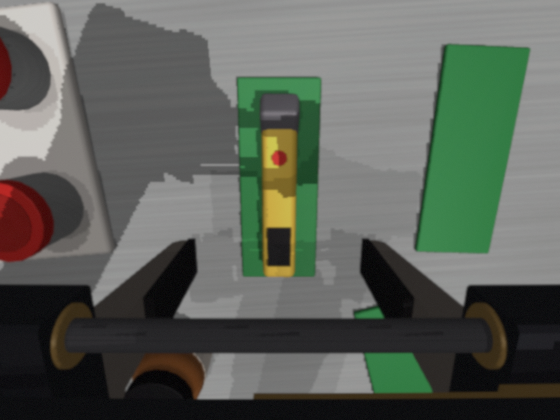

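The wand lies at (280,190) on the mat with its head up the image and right way up. The depth fit gives the lid at 1.899 rad, which is the stop. Next I grasp the wand.

```bash
python3 - <<'E'
from h import *
o=down(-vec(86.25))
g=np.array([.492,-.4164,.010])
env.reach(g+.06*Z,o); env.movel(g,rate=.08); st()
effector.grasp(20); s=st()
print((s["tcp_rot"]-o).round(3))
env.movel(g+.02*Z,rate=.08); env.movel(g+.16*Z,rate=.15); st()
p,d=viewer.read_camera("wrist"); save("w5",p)
ik=solver.inverse_kinematics
pt=np.array([.5183,.1528,.014])
for dy in (50,60,70,80,90,99):
    q=ik(pt-.176*vec(dy)+.0995*Z,down(-vec(dy+90))); print(dy,q is not None and q.round(2))
E
```

```text
t 21.8 tcp [ 0.492 -0.416  0.01 ] w 0.092 F [-0.3  0.7  0.4]
t 22.8 tcp [ 0.492 -0.416  0.01 ] w 0.028 F [0.9 0.5 0.3]
[[-0. -0.  0.]
 [-0.  0. -0.]
 [ 0.  0. -0.]]
t 24.2 tcp [ 0.491 -0.416  0.169] w 0.028 F [ 0.6 -0.4 -2.2]
50 [ 0.7   0.38 -0.94  2.21  0.46  0.75 -1.25]
60 [ 0.73  0.43 -0.95  2.16  0.5   0.79 -1.06]
70 [ 0.74  0.49 -0.95  2.1   0.54  0.82 -0.89]
80 [ 0.73  0.54 -0.94  2.03  0.58  0.86 -0.71]
90 [ 0.72  0.6  -0.95  1.96  0.62  0.91 -0.55]
99 [ 0.71  0.65 -0.97  1.9   0.66  0.95 -0.42]
```

View pics/w5.png

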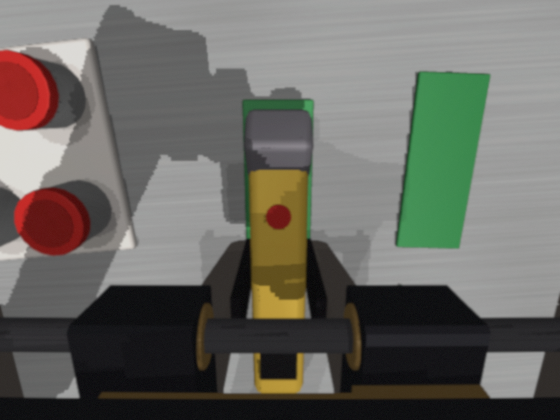

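The wand is gripped straight, head at (280,135), red button up. Next I point it at the patch.

```bash
python3 - <<'E'
from h import *
pt=np.array([.5183,.1528,.014]); u=vec(90)
t=pt-.176*u+.0995*Z
o=down(-vec(180))
env.reach(t+.07*Z,o); env.movel(t,rate=.1); env.pause(.5); s=st()
lens=s["ee_pos"]+.070*s["tcp_rot"][:,0]*np.sign(s["tcp_rot"][:,0]@u)+.0065*Z
dd=(u-Z)/2**.5; v=pt-lens; print("dist",np.linalg.norm(v),"miss",np.linalg.norm(v-dd*(v@dd)))
p,d=viewer.read_camera("scene"); save("s5",cv2.resize(p[60:300,200:480],None,fx=2.5,fy=2.5))
print(tip_of("scene","wand_head")[:2],lens)
E
```

```text
t 27.1 tcp [ 0.518 -0.023  0.114] w 0.028 F [-0.7 -1.  -1.6]
dist 0.15002732049327347 miss 4.558734943477434e-05
[] [0.51833445 0.04673578 0.12010644]
```

View pics/s5.png

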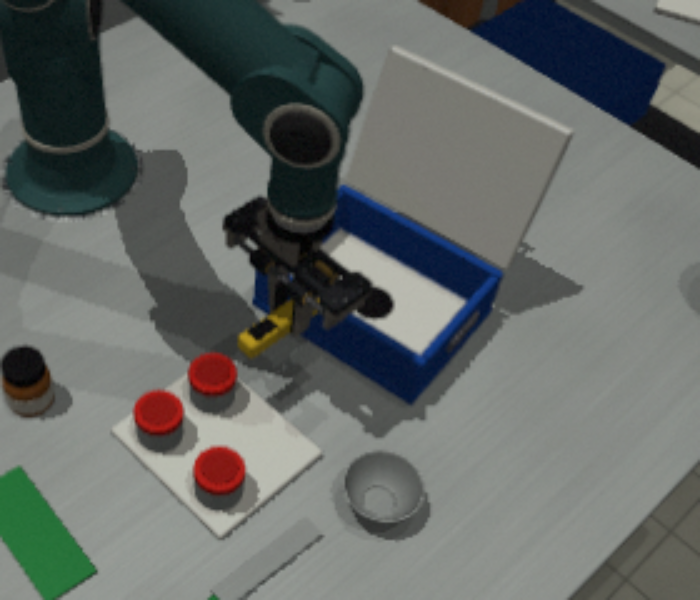

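The wand reaches over the front wall from (265,335) and the patch at (378,303) is in front of it, with the box empty. I hold here, then return the wand.

```bash
python3 - <<'E'
from h import *
p,d=viewer.read_camera("wrist"); save("w6",p)
print(tip_of("wrist","wand_head")[:2], tip_of("wrist","patch")[:2])
env.pause(3.0)
s=st()
env.movel(s["ee_pos"]+.09*Z)
o=down(-vec(86.25)); g=np.array([.494,-.4158,.010])
env.reach(g+.13*Z,o); 
p,d,P=cloud("wrist"); save("w7",p)
p,d,P=cloud("scene"); hsv=cv2.cvtColor(p,cv2.COLOR_RGB2HSV)
gm=(hsv[...,0]>45)&(hsv[...,0]<80)&(hsv[...,1]>120)&(np.hypot(P[...,0]-.495,P[...,1]+.416)<.11)&(P[...,2]<.02)
print(gm.sum(),cv2.minAreaRect((P[gm][:,:2]*1000).astype(np.float32)))
E
```

```text
[{'at': [0.5186, 0.0427, 0.1232], 'score': 0.67}] [{'at': [0.5185, 0.0432, 0.1219], 'score': 0.69}]
t 30.4 tcp [ 0.518 -0.023  0.114] w 0.028 F [-0.1 -0.8 -1.8]
946 ((496.9578857421875, -414.9605407714844), (67.83116912841797, 179.24269104003906), 86.39436340332031)
```

View pics/w6.png

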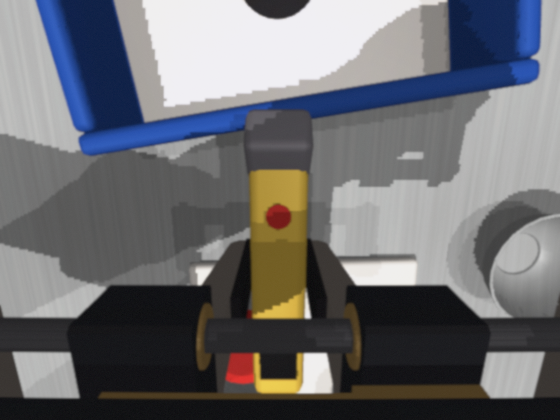

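View pics/w7.png

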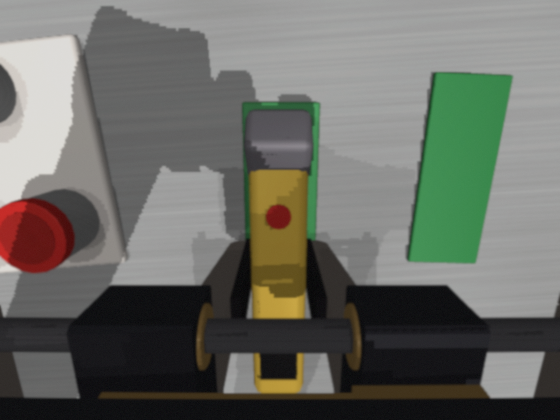

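The lens column lines up with the patch centre (278 px in both), and the 2 s hold is done. The wand is back over its mat at (280,170), so I lower and release it.

```bash
python3 - <<'E'
from h import *
g=np.array([.494,-.4158,.0105])
env.movel(g+.02*Z,rate=.15); env.movel(g,rate=.04); st()
effector.release(); st()
env.movel(g+.15*Z,rate=.2)
p,d,P=cloud("wrist"); save("w8",p)
hsv=cv2.cvtColor(p,cv2.COLOR_RGB2HSV)
yel=(hsv[...,0]>18)&(hsv[...,0]<35)&(hsv[...,1]>130)&(P[...,2]>.02)&(P[...,2]<.06)
q=P[yel]; print(len(q), cv2.minAreaRect((q[:,:2]*1000).astype(np.float32)),np.percentile(q[:,2],[5,50,95]))
p,d,P=cloud("top"); hsv=cv2.cvtColor(p,cv2.COLOR_RGB2HSV)
red=(((hsv[...,0]<8)|(hsv[...,0]>172))&(hsv[...,1]>150)&(P[...,2]>.045)&(P[...,2]<.09)).astype(np.uint8)
n,l,stt,_=cv2.connectedComponentsWithStats(red)
for i in range(1,n):
    if stt[i,4]>100: print("pot",P[l==i].mean(0).round(4),stt[i,4], np.array(cv2.minEnclosingCircle((P[l==i][:,:2]*1000).astype(np.float32))[0]).round(1))
E
```

```text
t 34.2 tcp [ 0.494 -0.416  0.01 ] w 0.028 F [-0.4  0.8 -0.4]
t 35.2 tcp [ 0.494 -0.416  0.01 ] w 0.092 F [ 0.5  0.1 -0.1]
2900 ((482.8086853027344, -415.62249755859375), (27.558557510375977, 125.50617980957031), 86.38365936279297) [0.02899376 0.03160986 0.03303795]
pot [ 0.61   -0.1638  0.068 ] 404 [ 611. -164.]
pot [ 0.4899 -0.1249  0.0682] 407 [ 490.  -124.9]
pot [ 0.4909 -0.2136  0.068 ] 412 [ 491.4 -214.3]
```

View pics/w8.png

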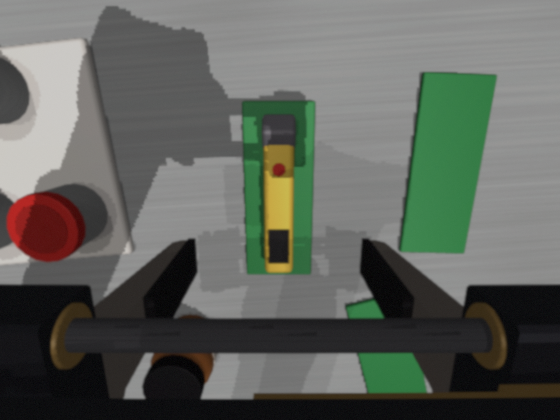

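The wand lies flat and right way up on its mat at (280,195). One pot has been knocked, from (0.601,-0.210) to (0.610,-0.164), and is still upright. I look again before each pick.

```bash
cat >> h.py <<'E'
def pots():
    out=[]
    for c in ("top","scene"):
        p,d,P=cloud(c); hsv=cv2.cvtColor(p,cv2.COLOR_RGB2HSV)
        red=(((hsv[...,0]<8)|(hsv[...,0]>172))&(hsv[...,1]>150)&(P[...,2]>.03)&(P[...,2]<.2)).astype(np.uint8)
        n,l,s,_=cv2.connectedComponentsWithStats(red); o=[]
        for i in range(1,n):
            if s[i,4]>80:
                q=P[l==i]; q=q[np.abs(q[:,2]-np.median(q[:,2]))<.006]
                (a,b),r=cv2.minEnclosingCircle((q[:,:2]*1000).astype(np.float32)); o.append([a/1000,b/1000,np.median(q[:,2]),r])
        out.append(np.array(o))
    return out
def movepot(near,slot):
    t,s=pots(); near=np.array(near)
    c=[x[np.argmin(np.hypot(*(x[:,:2]-near).T))] for x in (t,s) if len(x)]
    print("seen",[k.round(3) for k in c])
    c=[k for k in c if np.hypot(*(k[:2]-near))<.07]
    xy=np.mean([k[:2] for k in c],0); o=down(-yb)
    g=np.array([*xy,.0255])
    env.reach(g+.13*Z,o)
    env.movel(g,rate=.15); effector.grasp(25); s=st()
    if not .05<s["gripper_width"]<.07: print("BAD GRASP"); return
    env.movel(g+.14*Z,rate=.2)
    b=C+slot[0]*xb+slot[1]*yb+.0285*Z
    env.reach(b+.14*Z,o); s=st()
    env.movel(b+.02*Z,rate=.15); env.movel(b,rate=.05); st()
    effector.release(); env.movel(b+.15*Z,rate=.2); st()
E
python3 - <<'E'
from h import *
movepot((.611,-.164),(-.045,.052))
p,d=viewer.read_camera("wrist"); save("w9",p)
E
```

```text
seen [array([ 0.611, -0.164,  0.068, 30.638]), array([ 0.613, -0.164,  0.068, 30.222])]
t 39.0 tcp [ 0.612 -0.164  0.026] w 0.062 F [-1.8 -0.3  3.5]
t 41.0 tcp [0.476 0.098 0.168] w 0.062 F [ 0.2 -0.5 -2.2]
t 42.5 tcp [0.475 0.099 0.028] w 0.061 F [ 0.  -0.4 -2.3]
t 44.0 tcp [0.474 0.099 0.178] w 0.092 F [-0.4  0.3 -0.1]
```

View pics/w9.png

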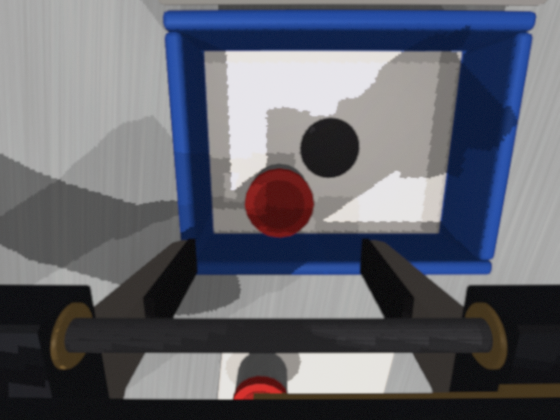

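The first pot stands upright in the box at (280,203). On to the others.

```bash
python3 - <<'E'
from h import *
movepot((.491,-.125),(-.045,-.052))
t,s=pots(); print(t.round(3),s.round(3))
movepot((.491,-.214),(.022,0))
env.movel(env.sense()["ee_pos"]+.08*Z-.12*xb,rate=.25)
p,d=viewer.read_camera("wrist"); save("w10",p)
p,d=viewer.read_camera("scene"); save("s10",p)
t,s=pots(); print(t.round(3),s.round(3))
E
```

```text
seen [array([ 0.49 , -0.125,  0.068, 30.334]), array([ 0.493, -0.125,  0.067, 30.266])]
t 46.6 tcp [ 0.491 -0.125  0.026] w 0.062 F [-1.7 -0.2  3.8]
t 48.5 tcp [0.577 0.114 0.167] w 0.062 F [-0.3 -0.8 -1.4]
t 50.0 tcp [0.577 0.116 0.028] w 0.062 F [-0.4 -0.  -2. ]
t 51.5 tcp [0.577 0.115 0.177] w 0.092 F [-1.  -0.1 -0.3]
[[ 0.491 -0.213  0.068 29.693]] [[ 0.478  0.101  0.068 32.123]
 [ 0.581  0.117  0.068 30.646]
 [ 0.493 -0.214  0.068 30.074]]
seen [array([ 0.491, -0.214,  0.068, 29.64 ]), array([ 0.493, -0.214,  0.067, 30.146])]
t 54.5 tcp [ 0.492 -0.214  0.026] w 0.062 F [-2.  -0.2  4.2]
t 56.8 tcp [0.516 0.172 0.168] w 0.062 F [-0.9 -0.8 -1.9]
t 58.3 tcp [0.515 0.174 0.028] w 0.062 F [ 0.7 -0.3 -1.8]
t 59.8 tcp [0.515 0.173 0.177] w 0.092 F [ 0.4 -0.4 -0.4]
[] [[ 0.517  0.176  0.068 34.62 ]
 [ 0.478  0.101  0.068 32.144]
 [ 0.58   0.116  0.068 31.325]]
```

View pics/w10.png

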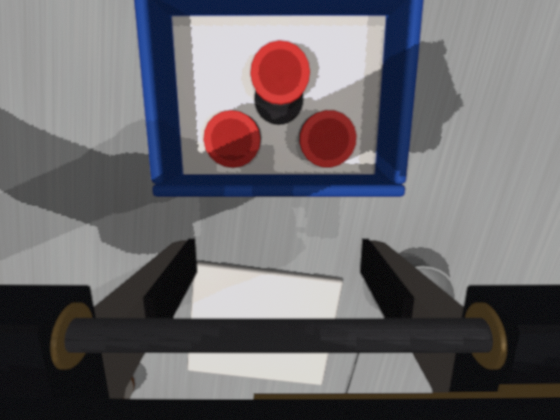

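View pics/s10.png

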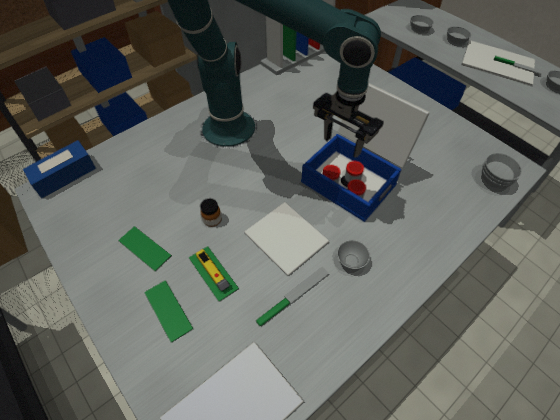

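All three pots stand in the box: wrist view (280,72), (232,138) and (328,138). The board is empty, the wand is on its mat, and the bowl, jar and knife have not moved. Next the lid: closed fingers against the bar from behind.

```bash
python3 - <<'E'
from h import *
s=st(); o=down(-yb)
env.movel(s["ee_pos"]*[1,1,0]+.42*Z,rate=.3)
effector.grasp(10)
a=handle(1.9)+.06*xb
env.reach(a*[1,1,0]+.42*Z,o); st()
env.movel(a-.022*Z,rate=.2); st()
p,d=viewer.read_camera("wrist"); save("w11",p)
p,d=viewer.read_camera("scene"); save("s11",cv2.resize(p[30:270,200:480],None,fx=2.5,fy=2.5))
E
```

```text
t 60.8 tcp [0.533 0.056 0.257] w 0.092 F [ 0.3 -0.1 -0.3]
t 64.2 tcp [0.476 0.426 0.42 ] w -0.000 F [ 0.1  0.4 -0.3]
t 65.4 tcp [0.475 0.427 0.218] w 0.000 F [ 0.  -0.8 -0.6]
```

View pics/w11.png

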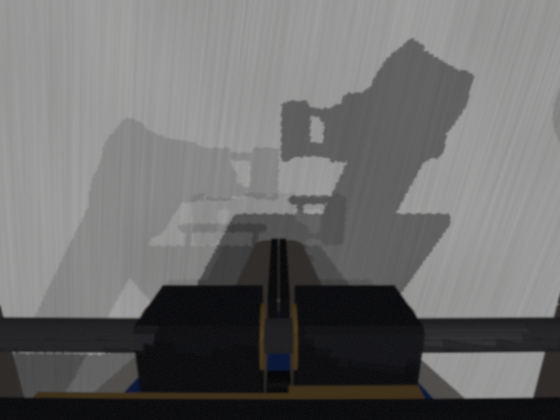

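View pics/s11.png

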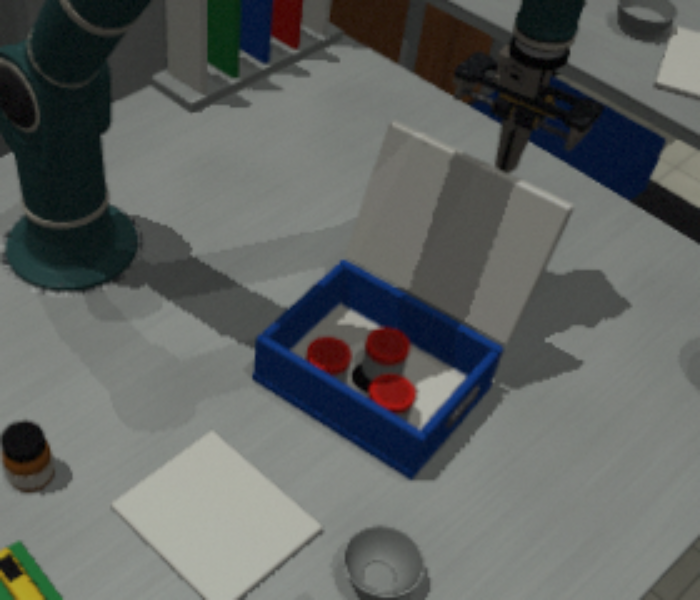

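The lid is still at its stop with the closed fingers behind the bar (scene crop (510,150)) and all pots upright. Now I push.

```bash
python3 - <<'E'
from h import *
off=.014*xb-.022*Z
for t in (1.9,1.75,1.6,1.45,1.3,1.2):
    env.movel(handle(t)+off,rate=.08); s=st()
    if np.linalg.norm(s["wrist_force"])>25: print("stop");break
else:
    env.movel(handle(1.9)+.06*xb+.06*Z,rate=.2); env.pause(1.5)
    p,d=viewer.read_camera("scene"); save("s12",p); st()
E
```

```text
t 66.2 tcp [0.482 0.382 0.217] w 0.000 F [ 0.2  0.4 -0.2]
t 66.7 tcp [0.486 0.358 0.233] w 0.001 F [0.8 1.  0.5]
t 67.2 tcp [0.49  0.332 0.244] w 0.000 F [0.3 0.  0.1]
t 67.7 tcp [0.494 0.306 0.252] w 0.000 F [-0.6  0.5 -0.2]
t 68.2 tcp [0.499 0.279 0.256] w 0.001 F [ 0.   0.3 -0.2]
t 68.6 tcp [0.502 0.26  0.256] w 0.000 F [ 0.5  0.4 -0.1]
t 71.2 tcp [0.475 0.427 0.299] w 0.000 F [ 0.4 -0.1  0.2]
```

View pics/s12.png

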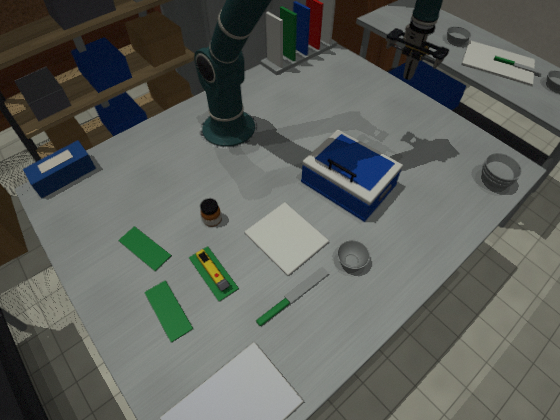

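The lid has fallen, with its handle at (342,170). I check that it is fully shut and that everything else is in place.

```bash
python3 - <<'E'
from h import *
env.pause(1.0)
for c in ("top","scene"):
    p,d,P=cloud(c); save("f_"+c,p); r=P-hinge
    m=(r[...,2]>.005)&(r[...,2]<.1)&(np.abs(r@yb)<.12)&((r@xb)<-.01)&((r@xb)>-.14)
    k=np.polyfit(-(r@xb)[m],r[...,2][m],1); print(c,"lid angle",np.arctan(k[0]),"top z",np.median(P[m][:,2]))
    for n in ["bowl_mid","jar_mid","knife_mid","wand_grip","lid_handle"]: print(n,[np.round(x["at"],3).tolist() for x in tip_of(c,n)[:1]])
st()
E
```

```text
top lid angle 0.001946806120031463 top z 0.11168585135033204
bowl_mid [[0.739, -0.068, 0.025]]
jar_mid [[0.331, -0.301, 0.035]]
knife_mid [[0.709, -0.296, 0.004]]
wand_grip [[0.546, -0.164, 0.002]]
lid_handle [[0.53, 0.077, 0.148]]
scene lid angle -0.002605347496497159 top z 0.11002797504790152
bowl_mid [[0.739, -0.071, 0.023]]
jar_mid [[0.328, -0.3, 0.042]]
knife_mid [[0.704, -0.299, 0.01]]
wand_grip [[0.491, -0.413, 0.018]]
lid_handle [[0.527, 0.082, 0.148]]
t 72.8 tcp [0.475 0.427 0.299] w 0.001 F [ 0.4  0.3 -1. ]
```

View pics/f_top.png

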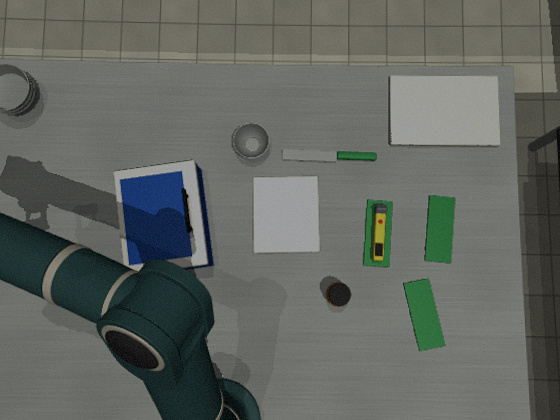

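The top view shows the lid shut (160,215), the board empty (286,215) and the wand on its mat (378,233). The bowl (250,140), jar (338,294) and knife (330,156) are where they started, and the arm touches nothing.

```bash
python3 -c "
from station import workorder
print(workorder.finish_job())"
```

```text
the job is handed in; nothing more can be done
None
```

The whole job was done in the order asked and handed in at about 73 s. No verdict was reported.

- **Lid opening:** I opened the lid by its handle to the stop. A depth fit gave 1.899 rad.
- **Thermometer wand:** The lens was held 15.0 cm from the patch, on axis by arm pose, for over 3 s with the box empty. The wand is back flat and right way up on its mat, the leftmost one.
- **Pots:** There were three. One was knocked aside during the run, and I found it again before picking it. All three stood upright in the box in the last picture before the lid closed.
- **Lid closing:** I pushed the lid well past upright to about 1.2 rad and it fell shut by itself. Both cameras now measure it within 0.003 rad of shut.
- **Bowl, jar and knife:** All three were found within about 5 mm of their first readings, close to the detector's error.

**Checks that disagreed:**
- During the hold, the wrist detector put the lens 4–5 mm from my computed position, and its "patch" hit landed on the wand head. The scene-camera detector did not find the head at all.
- In the last top picture the wand detector reported the cutting board. The scene detector and the picture itself show the wand on its mat.
- During the lid lift the wrist force reached about 17 N, well under the limit, and I corrected the path.

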